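Change the cartridge of a worktop water filter

ROBOT

A 6-joint arm with a two-finger parallel gripper is mounted at the origin on a cart in front of the work surface, level with it; the furniture and walls round the work are solid. World frame = base frame: x ahead of the robot, y to its left, z up, the work surface at z = 0. Lengths are in m, angles in rad, forces in N, time in s.
With the tool pointing down it reaches from about 0.4 to 0.825 m from the base axis. Payload 7 kg.
Tool frame: the origin (TCP) lies midway between the tips of the shut fingers; the grasp point (between the pads) lies hold_point_z behind it (hold_point_z is the distance from the TCP to the grasp point, in m); z points along the fingers, y is the line along which they close (so a half turn about z gives the same grasp; the last joint's range is limited). The gripper opens to 88 mm and grips with 3 to 60 N. Pads are 19 mm wide; open, the fingers measure 130 mm over their backs; the gripper's body (78 mm by 193 mm) begins 47 mm behind the grasp point.
Start: joints at [-0.919, 0.359, 0.012, 0, -1.224, -0.288], TCP at [0.24, -0.631, 0.227] pointing down, gripper open.
Joint ranges: [-3.07, 3.07], [-1.43, 2.12], [-1.02, 1.25], [-3.03, 1.67], [-3.05, -0], [-3.03, 3.03]. Speed limits (rad/s): [2.39, 2.39, 3.01, 3.14, 3.14, 3.14].

INTERFACE

Orientations are given as [roll, pitch, yaw] about the fixed x, y, z axes, in that order (R = Rz(yaw) Ry(pitch) Rx(roll)).
In Python, from station import * gives the robot as it stands.
- The arm moves only by the tool apply_moves, never from a script. Its argument "steps" is a list of rows, each an object with "translation": the shift along the world's x, y, z scaled (see below), a list of three; "rotation": the turn, a rotation vector about the world's x, y, z scaled (see below), a list of three. A call has exactly 10 rows; each row is the pose to reach, as a shift and turn from the pose commanded when the call began; what a row does not reach only later rows make up. The controller multiplies each number of a shift by 250 mm and each number of a turn by 30 degrees. A row lasts 1/12 s, in which the tool goes at most 41.7 mm and 7.16 degrees, less where a joint would pass 70% of its speed; a pose out of reach is approached as far as the arm can. A call with a number of a shift or a turn outside -1 to 1 is refused whole. A call with a gripper value outside its range is refused whole. "jaw" is the closure, from -1 (fully open) to 1 (shut), so that 0 is half open, set as the call begins (left out, the last holds). The fingers move at their own pace and stop on an object; "newtons" is the grip in N (left out, the last holds). Time passes only in rows, so rows that repeat a pose let the fingers close, or fill a call up. It gives the time, the measured TCP pose, the force, the opening and the grip force at its end, in the units of the state.
- get_state(): the state, without advancing time (a new reading comes with each control period).
- grab_frame(name): name is "side" or "top"; returns the picture (384x512x3 uint8, blue, green, red); there is no depth.
- camera_model(name): a dict with "fx", "fy", "cx", "cy" (pixels), "k1" (the pictures are not rectified: a ray, as slopes to the right and down, at radius r is drawn at 1 + k1 r^2 times it, then the intrinsics apply), "xyz" and "rotation" of the camera in the world. Camera axes: x right, y down, z forward; pixel columns grow to the right and rows downward; lengths in m; the calibration is good to about 2 mm. A picture is of the moment at which its call begins. camera_model takes no time and is no camera call.
- job_done(): hands the job in; it is judged then, once.
The state is a dict: "t": time; "q": joint angles; "qd": joint speeds; "joint_efforts": joint torques, N m; "eef_pos": TCP position; "ee_rot": TCP orientation; "force": force on the tool from outside, world axes, zero at the start; "moment": the same for the moment, N m; "width": finger opening in m; "gripper_force": force on a finger pad.
Only numpy, scipy, OpenCV 4.12 (cv2) and the standard library are available. Lean on these libraries where they do the work, as an engineer would, in place of code of your own. Each camera call takes 0.05 s, during which the arm holds its last target. There are 200 camera calls.

TASK

Fit the new water-filter cartridge that lies on the worktop into the filter unit: with its spigot towards the unit's head but still clear of it, press it down sideways until it snaps fully home in both C-shaped clips, then slide it lengthwise in the clips until its collar is flush against the head and the spigot is all the way in the socket and holds its valve open. Feel your way gently so that nothing is pressed hard against the plastic unit, leave the cartridge in place and do not disturb the other things on the worktop.

Things in the scene. Friction and masses are not known exactly. Their poses are not given: they have to be found in the camera images.
- cartridge: the loose filter cartridge, 0.15 to 0.31 kg: white tube 44 mm in diameter, 184 mm long, a grey hexagonal collar (12 mm long, 48 mm across flats, 55 over corners) on each end, a spigot beyond one collar, a shallow dome beyond the other. Origin on the axis, mid tube; +y along the axis to the spigot. Starts lying on a flat of its collars, axis level, 24 mm above the worktop. Grip it across the tube
- spigot_tip (a point): centre of the tip of the cartridge's white spigot (15 mm in diameter, 12 mm long, bevelled tip), on the axis, 116 mm from mid tube; the collar's face, from which the spigot stands out, is 104 mm from mid tube. Axes as the cartridge
- filter_unit: the fixed white filter unit: base plate 100 x 280 mm, its top 12 mm above the worktop, from y = -89 to +191 mm; the clip rail on it; a rigid head 58 mm wide, 75 mm high, facing the clips with a bevelled socket (18 mm bore) on their axis; a spout behind it, up to 119 mm high, to y = +210 mm. Origin on the worktop under the middle between the clips; +y level, along the clips to the head; z up
- clip_rail: the fixed grey rail on the unit with the two upward C-shaped clips; same origin and axes as the unit (worktop height, midway between the clips, +y towards the head)
- clip_near_head (a point): the clip near the head: axis point of its grey C, 46 mm above the worktop, 54 mm from clip_mid along +y. Clip 12 mm wide, open upwards: a rigid V saddle and two sprung jaws, flared lips 22 mm above the axis and 53 mm apart, throat 37 mm wide 12 mm above the axis. The 44 mm tube must spread them. Smooth and slippery. A collar does not fit in. Axes as the unit
- clip_far (a point): the same point of the other, equal clip, 54 mm from clip_mid along -y. Pressing the level tube through both throats takes 7 to 18 N in all, from about 24 mm above home; then the resistance drops and the jaws draw the tube onto the rigid saddles. Sliding it lengthwise afterwards takes 2 to 6 N. Axes as the unit
- clip_mid (a point): on the clips' axis, midway between them, 46 mm above the worktop: the height and line of the cartridge's origin when snapped home. Press it into the clips with its origin 22 to 30 mm short of this point (towards -y; 26 is best), so that the spigot is clear of the head and the collar of the clip. Axes as the unit
- valve (a joint): grey plunger of the spring-loaded shut-off valve in the socket, pushed by the spigot's tip: 0 m shut, 0.006 m fully open, which is when the collar is flush on the head; pushes back under 1.5 N. The head is clamped in slots, so its face stands anywhere from 96 to 126 mm along +y from clip_mid (not measured): feel for it, pressing well under 15 N
- mug: bystander: white dotted mug, 87 mm in diameter, 97 mm high, origin under its middle
- dish: bystander: small glass dish, 89 mm in diameter, 34 mm high, origin under its middle
- tin: bystander: closed food tin, 75 mm in diameter, 58 mm high, origin under its middle
- honey: bystander: honey pot, 76 mm in diameter, 82 mm high, origin under its middle

How it is judged:
On the way:
1. the cartridge is snapped down into both clips, level and on their axis, before its spigot has reached the valve in the head (z of cartridge in the frame of clip_mid between -0.002 and 0.002 m and x of cartridge in the frame of clip_mid between -0.002 and 0.002 m and angle between the y axis of cartridge and the y axis of filter_unit, either way round below 0.03 rad and y of cartridge in the frame of clip_mid above -0.036 m and value of joint valve below 0.001 m), for 0.1 s.
At the end, for the whole second after the job is handed in: The cartridge lies in both clips: its origin within 2 mm of the clips' axis up and sideways, its axis within 0.03 rad of theirs; its collar within 1.5 mm of flush with the head, so that the spigot holds the valve open by 4.5 mm or more; at rest and released (z of cartridge in the frame of clip_mid between -0.002 and 0.002 m and x of cartridge in the frame of clip_mid between -0.002 and 0.002 m and angle between the y axis of cartridge and the y axis of filter_unit, either way round below 0.03 rad and value of joint valve between 0.0045 and 0.0075 m and linear speed of cartridge below 0.01 m/s and contact force between the fingers and cartridge below 0.1 N); the robot touches nothing.
It fails at once if the cartridge is pressed against the filter unit's head with more than 15 N (contact force between cartridge and filter_unit above 15 N).
It fails at once if the contact forces between the cartridge and the clips and their saddles (of which the clips' own grip is about 10 N) add up to more than 45 N (contact force between cartridge and clip_rail above 45 N).
It fails at once if the robot itself presses on the filter unit or its clips with more than 10 N (contact force between any of the fingers, the arm and filter_unit above 10 N or contact force between any of the fingers, the arm and clip_rail above 10 N).
It fails at once if a bystander (mug, dish, tin or honey pot) is moved by more than 15 mm (distance of any of mug, dish, tin, honey from where it was at the start of the episode above 0.015 m).
It also fails if it takes over 64 s, if anything falls off the work surface, if the arm or the gripper's body presses on something with over 40 N, if the wrist force passes 120 N, or if a joint passes its speed limit or range.

## Working session

There is one attempt and no reset: what is moved stays moved. The work goes in short steps, Python scripts to look and compute and a tool call to move; the robot and the scene stay as the last step left them, time stands still between calls to the robot, and variables do not carry over. Pictures are saved under pics/ and viewed, at most 10 in all, crops included, and the job is handed in when it is done.

Besides the shell and the picture viewer there is one more tool, called as name(argument=value, ...) on one line, values as JSON. apply_moves: Moves the arm, as the interface text tells. Shifts and turns lie within -1 to 1; 1 stands for 250 mm of shift or 30 degrees of turn. Its arguments: {"type":"object","properties":{"steps":{"type":"array"},"jaw":{"type":"number"},"newtons":{"type":"number"}},"required":["steps"]}

```bash
mkdir -p pics; ls; python3 - <<'E'
from station import *
import cv2
print(get_state())
for n in("top","side"):
    cv2.imwrite(f"pics/{n}0.png",grab_frame(n)); print(camera_model(n))
E
```

```text
pics
{'t': 0.0, 'q': array([-9.18902725e-01,  3.59367095e-01,  1.10824974e-02, -3.42989991e-04,
       -1.22408215e+00, -2.88113463e-01]), 'qd': array([-8.93951784e-04, -7.98352594e-04, -2.29237316e-04, -1.18276451e-03,
       -5.33133633e-04, -4.38687024e-05]), 'joint_efforts': array([-3.16033482e-03, -5.82722425e+01,  2.93044192e+01,  6.99734151e+00,
        6.67826651e-03, -1.71478664e-04]), 'eef_pos': array([ 0.23998906, -0.63039166,  0.22564705]), 'ee_rot': array([ 3.13999534e+00, -1.37122508e-04, -2.77792921e+00]), 'force': array([ 0.76389602,  0.1747863 , -0.26832211]), 'moment': array([-0.05583115, -0.00253292,  0.02785852]), 'gripper_force': 0.0, 'width': 0.08740259988644537}
{'fx': 369.18346281846686, 'fy': 369.18346281846686, 'cx': 252.3299959223206, 'cy': 185.36969434847356, 'k1': 0.020676399385639702, 'xyz': array([0.41387798, 0.11634432, 1.20383039]), 'rotation': array([-3.04924382, -0.0453237 , -1.56167359])}
{'fx': 395.9324497553223, 'fy': 395.9324497553223, 'cx': 267.19113174660885, 'cy': 199.3472412288833, 'k1': -0.11755381420351228, 'xyz': array([0.10151591, 1.12398354, 0.62843741]), 'rotation': array([-2.03430365, -0.0171662 , -2.76091932])}
```

View pics/top0.png

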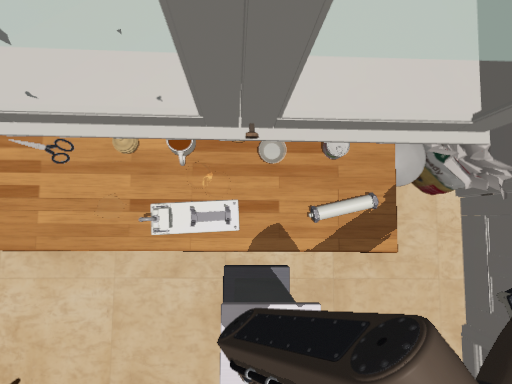

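View pics/side0.png

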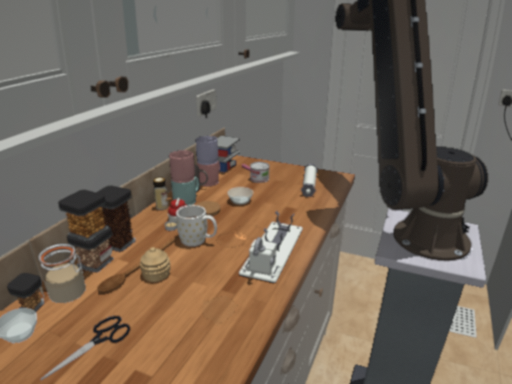

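The top view shows the unit at about columns 140-240, rows 200-235, with the head on the left (+y). The cartridge lies at about (345,207). In the side view the unit is at (272,250) and the cartridge at (310,180).

```bash
cat > h.py <<'E'
import numpy as np, cv2
from scipy.spatial.transform import Rotation as R
from station import *
def cam(n):
    m=camera_model(n); K=np.array([[m['fx'],0,m['cx']],[0,m['fy'],m['cy']],[0,0,1]])
    return m,K,R.from_euler('xyz',m['rotation']).as_matrix()
def ray(n,uv):
    m,K,Rm=cam(n)
    # model: distorted = x*(1+k1 r^2)
    p=cv2.undistortPointsIter(np.array(uv,float).reshape(-1,1,2),K,np.array([m['k1'],0,0,0.]),None,None,(3,50,1e-10)).reshape(-1,2)
    return np.array(m['xyz']),np.c_[p,np.ones(len(p))]@Rm.T
def onz(n,uv,z):
    o,d=ray(n,uv); return o+d*((z-o[2])/d[:,2])[:,None]
def proj(n,P):
    m,K,Rm=cam(n); 
    rv,_=cv2.Rodrigues(Rm.T); return cv2.projectPoints(np.array(P,float).reshape(-1,1,3),rv,-Rm.T@m['xyz'],K,np.array([m['k1'],0,0,0.]))[0].reshape(-1,2)
E
python3 - <<'E'
from h import *
t=cv2.imread("pics/top0.png"); s=cv2.imread("pics/side0.png")
a=cv2.resize(t[192:244,130:250],None,fx=6.5,fy=6.5,interpolation=cv2.INTER_CUBIC)[:,:780]
b=cv2.resize(t[180:230,295:395],None,fx=5,fy=5,interpolation=cv2.INTER_CUBIC)
c=cv2.resize(s[150:210,285:335],None,fx=5,fy=5,interpolation=cv2.INTER_CUBIC)
o=np.zeros((600,780,3),np.uint8); o[:338]=a; o[345:595,:500]=b; o[345:595,510:760]=c[25:275]
cv2.imwrite("pics/crop.png",o)
# plate: light mask, largest contour in ROI
def mask(img,roi,f):
    x0,y0,x1,y1=roi; hsv=cv2.cvtColor(img,cv2.COLOR_BGR2HSV); m=np.zeros(img.shape[:2],np.uint8)
    m[y0:y1,x0:x1]=f(hsv)[y0:y1,x0:x1]*255; return m
nw=lambda h:(h[...,1]<90)
for roi,z in(((130,190,250,246),.012),((295,180,392,235),.03)):
    m=mask(t,roi,lambda h:(h[...,1]<60)&(h[...,2]>(110)))
    cs,_=cv2.findContours(m,0,2); c=max(cs,key=cv2.contourArea)
    r=cv2.minAreaRect(c); bp=cv2.boxPoints(r); print(r, onz("top",bp,z).round(4), onz("top",[r[0]],z).round(4))
E
```

```text
((188.70440673828125, 216.8839874267578), (31.482746124267578, 99.59900665283203), 86.98721313476562) [[0.4612 0.4262 0.012 ]
 [0.4815 0.1105 0.012 ]
 [0.3808 0.1039 0.012 ]
 [0.3622 0.4172 0.012 ]] [[0.4211 0.2657 0.012 ]]
((345.5249328613281, 206.60888671875), (13.483795166015625, 64.75877380371094), 77.09259033203125) [[ 0.4554 -0.1292  0.03  ]
 [ 0.5044 -0.3349  0.03  ]
 [ 0.462  -0.3437  0.03  ]
 [ 0.4136 -0.1386  0.03  ]] [[ 0.4587 -0.2361  0.03  ]]
```

View pics/crop.png

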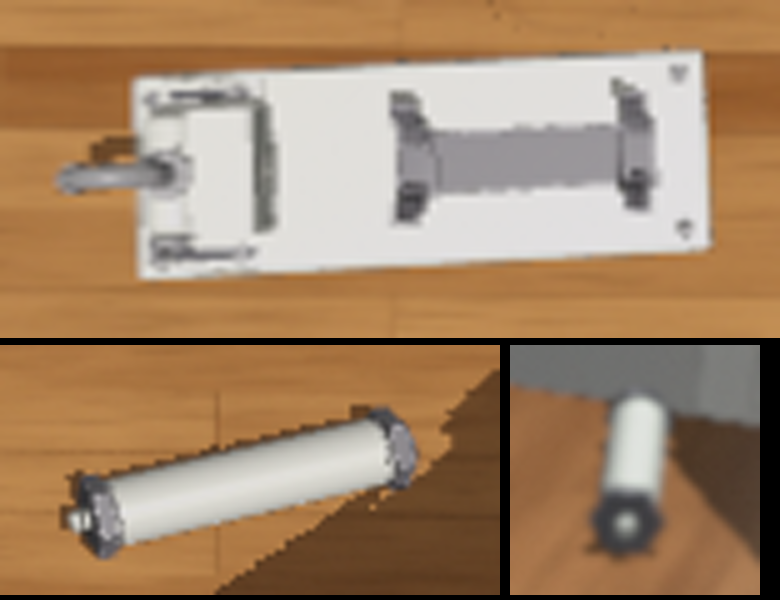

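The crop shows the spigot on the cartridge's left (+y) end, tip at about (309.4,215). The plate's corners lie near (150.6,204), (238.2,200), (239.2,230) and (151.5,235), and the clips near columns 193 and 227. Next I measure the plate and tube edges to subpixel accuracy.

```bash
cat > edges.py <<'E'
from h import *
def cross(sig,pos,th):  # first subpixel crossing from low to high
    for i in range(len(sig)-1):
        if sig[i]<th<=sig[i+1] : return pos[i]+(th-sig[i])/(sig[i+1]-sig[i])*(pos[i+1]-pos[i])
    return np.nan
def fit(P):
    P=np.array(P,float); P=P[~np.isnan(P).any(1)]
    for _ in range(3):
        vx,vy,x,y=cv2.fitLine(P[:,:2].astype(np.float32),cv2.DIST_HUBER,0,.01,.01).ravel()
        r=(P[:,0]-x)*-vy+(P[:,1]-y)*vx; P=P[abs(r)<max(2.0e-3,2*np.std(r))]
    return np.array([x,y]),np.array([vx,vy]),np.std(r),len(P)
E
python3 - <<'E'
from edges import *
S=cv2.cvtColor(np.stack([cv2.imread("pics/top0.png")])[0],cv2.COLOR_BGR2HSV)[...,1].astype(float)
def vscan(u,rows): return [u,cross(S[rows,u],rows,75)]
def hscan(v,cols): return [cross(S[v,cols],cols,75),v]
def W(pts,z): 
    p=np.array(pts); return onz("top",p[~np.isnan(p).any(1)],z)[:,:2]
z=.012
up=fit(W([vscan(u,np.arange(212 if u<190 else 207,192,-1)) for u in range(172,236)],z))
dn=fit(W([vscan(u,np.arange(230 if u<200 else 226,246)) for u in range(172,236)],z))
rt=fit(W([hscan(v,np.arange(233,248)) for v in range(203,228)],z))
lf=fit(W([hscan(v,np.arange(156,142,-1)) for v in list(range(206,213))+list(range(223,233))],z))
for e in(up,dn,rt,lf): print(e, np.degrees(np.arctan2(e[1][0],e[1][1])))
d=up[1]*np.sign(up[1][1])+dn[1]*np.sign(dn[1][1]); d/=np.linalg.norm(d); n=np.array([-d[1],d[0]])
a,b=up[0]@n,dn[0]@n; c,e=rt[0]@d,lf[0]@d
print("width",abs(a-b),"len",e-c)
orig=n*(a+b)/2+d*((c+.089+e-.191)/2); print("unit origin",orig,"yaw",np.arctan2(-d[0],d[1]))
# cartridge: tube edges; axis z .024, silhouettes at about axis height
z=.024
up=fit(W([vscan(u,np.arange(round(208-(u-345)*.19),190,-1)) for u in range(322,368)],z))
dn=fit(W([vscan(u,np.arange(round(208-(u-345)*.19),232)) for u in range(322,368)],z))
for e in(up,dn): print(e)
c=up[1]*np.sign(up[1][1])+dn[1]*np.sign(dn[1][1]); c/=np.linalg.norm(c); m=np.array([-c[1],c[0]])
print("dia",abs((up[0]-dn[0])@m),"yaw",np.arctan2(-c[0],c[1]))
tip=onz("top",[[309.4,215]],.024)[0,:2]
ax=m*((up[0]+dn[0])@m/2); mid=ax+c*(tip@c-.116); print("tip",tip,tip@m-ax@m,"mid",mid)
for s in(-.104,-.092,.092,.104,.116): print(s,proj("top",[*(mid+c*s),.024]))
for s in (-54,54,106): print(s,proj("top",[*(orig+d*s/1000),.046]),proj("side",[*(orig+d*s/1000),.046]))
E
```

```text
(array([0.4727961 , 0.23694941], dtype=float32), array([ 0.0579955, -0.9983168], dtype=float32), np.float64(0.00032331158272553385), 64) 176.67523
(array([0.37418646, 0.21185985], dtype=float32), array([ 0.0597252 , -0.99821484], dtype=float32), np.float64(0.0002907972020281017), 64) 176.57596
(array([0.42605823, 0.10694935], dtype=float32), array([0.99892235, 0.04641292], dtype=float32), np.float64(0.0002856019791802042), 25) 87.339775
(array([0.41408202, 0.3866746 ], dtype=float32), array([0.99757314, 0.06962623], dtype=float32), np.float64(0.00033956853366993203), 17) 86.00748
width 0.099915475 len 0.27994522
unit origin [0.42516473 0.1960238 ] yaw 0.05889441
(array([ 0.48900646, -0.26679087], dtype=float32), array([ 0.2351715 , -0.97195387], dtype=float32), np.float64(0.00023912777871880957), 46)
(array([ 0.43850997, -0.24381237], dtype=float32), array([ 0.23634411, -0.97166944], dtype=float32), np.float64(0.00034602097323722074), 46)
dia 0.043655723 yaw 0.2379983
tip [ 0.43068151 -0.12037708] 0.00033483090961755613 mid [ 0.45835481 -0.23302831]
-0.104 [[374.7966232  199.54484018]]
-0.092 [[371.25864639 200.37365443]]
0.092 [[316.57335939 213.20585786]]
0.104 [[312.9762029  214.05137622]]
0.116 [[309.37499653 214.89802373]]
-54 [[227.30223649 214.83591829]] [[284.34811467 219.3876627 ]]
54 [[192.45282036 216.56615873]] [[273.42216848 237.44583864]]
106 [[175.53515244 217.4098518 ]] [[267.48390377 247.24684861]]
```

```bash
python3 - <<'E'
import station
print({k:v for k,v in vars(station).items() if isinstance(v,(int,float)) and not k.startswith('__')}, [k for k in dir(station) if not k.startswith('_')])
E
```

```text
{'hold_point_z': 0.0188} ['Unreachable', 'camera_model', 'get_state', 'grab_frame', 'hold_point_z', 'job_done']
```

apply_moves(steps=[{"translation": [0.04, 0.056, 0], "rotation": [0, 0, 0.1]}, {"translation": [0.08, 0.112, 0], "rotation": [0, 0, 0.2]}, {"translation": [0.12, 0.168, 0], "rotation": [0, 0, 0.3]}, {"translation": [0.16, 0.224, 0], "rotation": [0, 0, 0.4]}, {"translation": [0.2, 0.28, 0], "rotation": [0, 0, 0.5]}, {"translation": [0.24, 0.336, 0], "rotation": [0, 0, 0.6]}, {"translation": [0.28, 0.392, 0], "rotation": [0, 0, 0.7]}, {"translation": [0.32, 0.448, 0], "rotation": [0, 0, 0.8]}, {"translation": [0.36, 0.504, 0], "rotation": [0, 0, 0.9]}, {"translation": [0.4, 0.56, 0], "rotation": [0, 0, 1]}], jaw=-1, newtons=30)

```text
t: 0.93
eef_pos: [0.3404, -0.4899, 0.2262]
ee_rot: [3.141, 0.0, -2.252]
force: [0.7, -0.6, -0.1]
width: 0.0879
gripper_force: 0.0
```

apply_moves(steps=[{"translation": [0.024, 0.056, 0], "rotation": [0, 0, 0.1]}, {"translation": [0.048, 0.112, 0], "rotation": [0, 0, 0.2]}, {"translation": [0.072, 0.168, 0], "rotation": [0, 0, 0.3]}, {"translation": [0.096, 0.224, 0], "rotation": [0, 0, 0.4]}, {"translation": [0.12, 0.28, 0], "rotation": [0, 0, 0.5]}, {"translation": [0.144, 0.336, 0], "rotation": [0, 0, 0.6]}, {"translation": [0.168, 0.392, 0], "rotation": [0, 0, 0.7]}, {"translation": [0.192, 0.448, 0], "rotation": [0, 0, 0.8]}, {"translation": [0.216, 0.504, 0], "rotation": [0, 0, 0.9]}, {"translation": [0.24, 0.56, 0], "rotation": [0, 0, 1]}])

```text
t: 1.77
eef_pos: [0.4001, -0.35, 0.2263]
ee_rot: [3.141, 0.0, -1.728]
force: [-0.0, 1.2, 0.4]
width: 0.0874
gripper_force: 0.0
```

apply_moves(steps=[{"translation": [0.028, 0.065, -0.05], "rotation": [0, 0, 0.1]}, {"translation": [0.056, 0.13, -0.1], "rotation": [0, 0, 0.2]}, {"translation": [0.084, 0.195, -0.15], "rotation": [0, 0, 0.3]}, {"translation": [0.112, 0.26, -0.2], "rotation": [0, 0, 0.4]}, {"translation": [0.14, 0.325, -0.25], "rotation": [0, 0, 0.5]}, {"translation": [0.168, 0.39, -0.3], "rotation": [0, 0, 0.6]}, {"translation": [0.196, 0.455, -0.35], "rotation": [0, 0, 0.7]}, {"translation": [0.222, 0.518, -0.4], "rotation": [0, 0, 0.76]}, {"translation": [0.222, 0.518, -0.45], "rotation": [0, 0, 0.76]}, {"translation": [0.222, 0.518, -0.45], "rotation": [0, 0, 0.76]}])

```text
t: 2.6
eef_pos: [0.4543, -0.2202, 0.1117]
ee_rot: [3.138, 0.002, -1.332]
force: [-0.3, 0.2, -0.4]
width: 0.0876
gripper_force: 0.0
```

```bash
python3 - <<'E'
from h import *
t=grab_frame("top"); s=grab_frame("side"); o=np.zeros((600,800,3),np.uint8)
o[:,:400]=cv2.resize(t[150:270,300:380],(400,600)); o[:,400:]=cv2.resize(s[110:230,270:350],(400,600)); cv2.imwrite("pics/pre.png",o)
st=get_state(); print(st['eef_pos'],st['ee_rot'],st['q'])
E
```

```text
[ 0.45529343 -0.22130977  0.11386779] [ 3.14018530e+00  2.94280579e-04 -1.33248179e+00] [-6.37560739e-02  1.89965799e-01 -5.07319450e-01  1.79450796e-04
 -8.74942270e-01  3.01955685e-01]
```

View pics/pre.png

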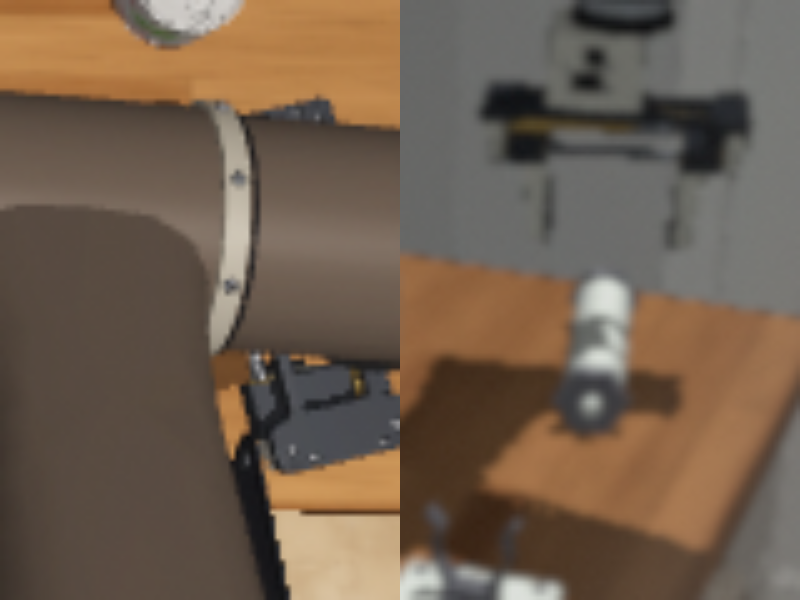

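The right half shows the open fingers squarely straddling the cartridge, with tips at about (379,158) and (405,159) in the side picture. The spigot faces the camera.

apply_moves(steps=[{"translation": [0, 0, -0.06], "rotation": [0, 0, 0]}, {"translation": [0, 0, -0.12], "rotation": [0, 0, 0]}, {"translation": [0, 0, -0.18], "rotation": [0, 0, 0]}, {"translation": [0, 0, -0.24], "rotation": [0, 0, 0]}, {"translation": [0, 0, -0.3], "rotation": [0, 0, 0]}, {"translation": [0, 0, -0.34], "rotation": [0, 0, 0]}, {"translation": [0, 0, -0.38], "rotation": [0, 0, 0]}, {"translation": [0, 0, -0.4], "rotation": [0, 0, 0]}, {"translation": [0, 0, -0.416], "rotation": [0, 0, 0]}, {"translation": [0, 0, -0.42], "rotation": [0, 0, 0]}])

```text
t: 3.53
eef_pos: [0.4557, -0.2214, 0.0088]
ee_rot: [3.141, 0.0, -1.333]
force: [-0.4, -0.2, -0.0]
width: 0.0876
gripper_force: 0.0
```

apply_moves(steps=[{"translation": [0, 0, 0], "rotation": [0, 0, 0]}, {"translation": [0, 0, 0], "rotation": [0, 0, 0]}, {"translation": [0, 0, 0], "rotation": [0, 0, 0]}, {"translation": [0, 0, 0], "rotation": [0, 0, 0]}, {"translation": [0, 0, 0], "rotation": [0, 0, 0]}, {"translation": [0, 0, 0], "rotation": [0, 0, 0]}, {"translation": [0, 0, 0], "rotation": [0, 0, 0]}, {"translation": [0, 0, 0], "rotation": [0, 0, 0]}, {"translation": [0, 0, 0], "rotation": [0, 0, 0]}, {"translation": [0, 0, 0], "rotation": [0, 0, 0]}], jaw=1, newtons=30)

```text
t: 4.37
eef_pos: [0.4559, -0.2213, 0.0092]
ee_rot: [-3.141, -0.0, -1.333]
force: [0.5, 0.7, 2.0]
width: 0.043
gripper_force: 30.0
```

apply_moves(steps=[{"translation": [0, 0, 0.04], "rotation": [0, 0, 0]}, {"translation": [0, 0.02, 0.1], "rotation": [0, 0, 0]}, {"translation": [-0.01, 0.08, 0.18], "rotation": [0, 0, -0.04]}, {"translation": [-0.02, 0.18, 0.26], "rotation": [0, 0, -0.08]}, {"translation": [-0.03, 0.28, 0.34], "rotation": [0, 0, -0.12]}, {"translation": [-0.04, 0.4, 0.4], "rotation": [0, 0, -0.16]}, {"translation": [-0.05, 0.52, 0.44], "rotation": [0, 0, -0.2]}, {"translation": [-0.06, 0.64, 0.44], "rotation": [0, 0, -0.24]}, {"translation": [-0.07, 0.74, 0.44], "rotation": [0, 0, -0.28]}, {"translation": [-0.08, 0.8, 0.44], "rotation": [0, 0, -0.342]}])

```text
t: 5.2
eef_pos: [0.4353, -0.0194, 0.12]
ee_rot: [-3.141, 0.001, -1.512]
force: [0.9, -0.2, -2.0]
width: 0.0431
gripper_force: 30.0
```

apply_moves(steps=[{"translation": [-0.01, 0.1, 0], "rotation": [0, 0, 0]}, {"translation": [-0.015, 0.2, 0], "rotation": [0, 0, 0]}, {"translation": [-0.02, 0.3, 0], "rotation": [0, 0, 0]}, {"translation": [-0.025, 0.4, 0], "rotation": [0, 0, 0]}, {"translation": [-0.03, 0.5, 0], "rotation": [0, 0, 0]}, {"translation": [-0.035, 0.6, 0], "rotation": [0, 0, 0]}, {"translation": [-0.039, 0.7, 0], "rotation": [0, 0, 0]}, {"translation": [-0.039, 0.77, 0], "rotation": [0, 0, 0]}, {"translation": [-0.039, 0.814, 0], "rotation": [0, 0, 0]}, {"translation": [-0.039, 0.814, 0], "rotation": [0, 0, 0]}])

```text
t: 6.03
eef_pos: [0.426, 0.1838, 0.1194]
ee_rot: [-3.141, 0.0, -1.51]
force: [0.5, -0.7, -0.7]
width: 0.0435
gripper_force: 30.0
```

```bash
python3 - <<'E'
from h import *
s=grab_frame("side"); t=grab_frame("top"); o=np.zeros((600,800,3),np.uint8)
o[:,:480]=cv2.resize(s[150:290,220:332],(480,600),interpolation=cv2.INTER_CUBIC); o[:300,480:]=cv2.resize(t[180:255,140:220],(320,300)); cv2.imwrite("pics/hover.png",o)
st=get_state(); print(st['eef_pos'],st['ee_rot'],st['force'],st['width'])
# expected spigot tip projection
p=st['eef_pos']; d=np.array([-.0589,.9983]); 
for off in(.092,.104): 
  P=[*(p[:2]+d*off),p[2]+.0148]; print(proj("side",P),proj("top",P))
E
```

```text
[0.42545104 0.18183714 0.1190334 ] [ 3.14080762e+00 -4.78153469e-04 -1.51121734e+00] [-0.78631659 -1.03017787 -1.74330371] 0.04347158641513013
[[271.68065186 213.44909007]] [[180.51944797 216.93026685]]
[[270.25717076 215.5362439 ]] [[176.2871918  217.14153703]]
```

View pics/hover.png

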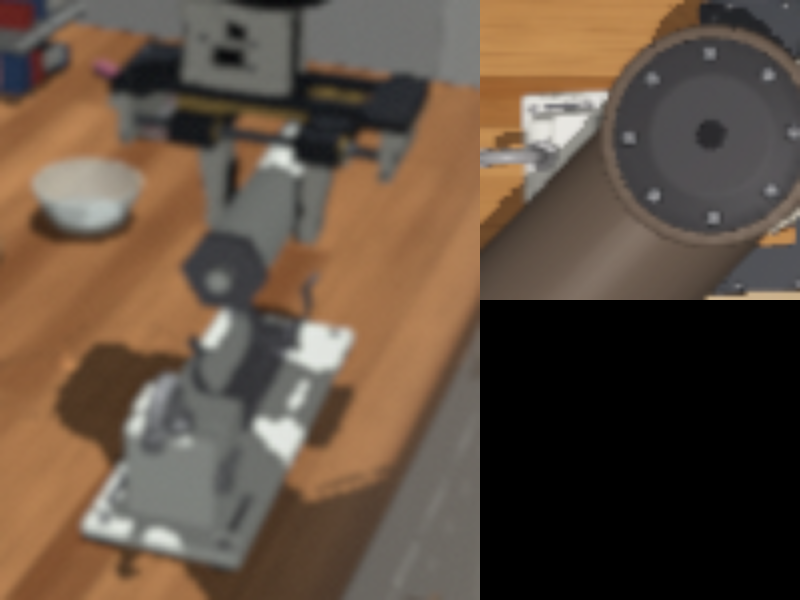

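The spigot tip is at about (271,216) in the side picture against a predicted (270.3,215.5), so the cartridge is held as planned above the clips. Next I descend to just above the lips and then press in small steps.

apply_moves(steps=[{"translation": [0.002, 0, -0.04], "rotation": [0, 0, 0]}, {"translation": [0.002, 0, -0.08], "rotation": [0, 0, 0]}, {"translation": [0.002, 0, -0.12], "rotation": [0, 0, 0]}, {"translation": [0.002, 0, -0.15], "rotation": [0, 0, 0]}, {"translation": [0.002, 0, -0.18], "rotation": [0, 0, 0]}, {"translation": [0.002, 0, -0.2], "rotation": [0, 0, 0]}, {"translation": [0.002, 0, -0.21], "rotation": [0, 0, 0]}, {"translation": [0.002, 0, -0.22], "rotation": [0, 0, 0]}, {"translation": [0.002, 0, -0.22], "rotation": [0, 0, 0]}, {"translation": [0.002, 0, -0.22], "rotation": [0, 0, 0]}])

```text
t: 6.97
eef_pos: [0.4265, 0.1823, 0.0642]
ee_rot: [-3.141, 0.0, -1.512]
force: [0.8, -0.2, -1.7]
width: 0.0433
gripper_force: 30.0
```

apply_moves(steps=[{"translation": [0, 0, -0.004], "rotation": [0, 0, 0]}, {"translation": [0, 0, -0.008], "rotation": [0, 0, 0]}, {"translation": [0, 0, -0.012], "rotation": [0, 0, 0]}, {"translation": [0, 0, -0.016], "rotation": [0, 0, 0]}, {"translation": [0, 0, -0.02], "rotation": [0, 0, 0]}, {"translation": [0, 0, -0.024], "rotation": [0, 0, 0]}, {"translation": [0, 0, -0.028], "rotation": [0, 0, 0]}, {"translation": [0, 0, -0.032], "rotation": [0, 0, 0]}, {"translation": [0, 0, -0.036], "rotation": [0, 0, 0]}, {"translation": [0, 0, -0.036], "rotation": [0, 0, 0]}])

```text
t: 7.8
eef_pos: [0.4271, 0.1826, 0.0553]
ee_rot: [-3.14, 0.001, -1.511]
force: [3.0, -0.4, -1.0]
width: 0.0436
gripper_force: 30.0
```

apply_moves(steps=[{"translation": [0.002, 0, 0], "rotation": [0, 0, 0]}, {"translation": [0.004, 0, 0], "rotation": [0, 0, 0]}, {"translation": [0.004, 0, -0.002], "rotation": [0, 0, 0]}, {"translation": [0.004, 0, -0.004], "rotation": [0, 0, 0]}, {"translation": [0.004, 0, -0.006], "rotation": [0, 0, 0]}, {"translation": [0.004, 0, -0.008], "rotation": [0, 0, 0]}, {"translation": [0.004, 0, -0.01], "rotation": [0, 0, 0]}, {"translation": [0.004, 0, -0.012], "rotation": [0, 0, 0]}, {"translation": [0.004, 0, -0.012], "rotation": [0, 0, 0]}, {"translation": [0.004, 0, -0.012], "rotation": [0, 0, 0]}])

```text
t: 8.63
eef_pos: [0.4276, 0.1823, 0.0524]
ee_rot: [-3.141, 0.0, -1.512]
force: [0.0, 0.3, 4.6]
width: 0.0433
gripper_force: 30.0
```

```bash
python3 -c "
from station import *
s=get_state();print(s['eef_pos'],s['ee_rot'],s['force'],s['moment'])"
```

```text
[0.42762306 0.18230229 0.05240318] [-3.14106167e+00  2.35826623e-04 -1.51151061e+00] [0.04633203 0.30106958 4.56602045] [ 0.06276498  0.07526333 -0.01962364]
```

apply_moves(steps=[{"translation": [0, 0, -0.002], "rotation": [0, 0, 0]}, {"translation": [0, 0, -0.004], "rotation": [0, 0, 0]}, {"translation": [0, 0, -0.006], "rotation": [0, 0, 0]}, {"translation": [0, 0, -0.008], "rotation": [0, 0, 0]}, {"translation": [0, 0, -0.01], "rotation": [0, 0, 0]}, {"translation": [0, 0, -0.012], "rotation": [0, 0, 0]}, {"translation": [0, 0, -0.014], "rotation": [0, 0, 0]}, {"translation": [0, 0, -0.016], "rotation": [0, 0, 0]}, {"translation": [0, 0, -0.018], "rotation": [0, 0, 0]}, {"translation": [0, 0, -0.02], "rotation": [0, 0, 0]}])

```text
t: 9.47
eef_pos: [0.4279, 0.1825, 0.0478]
ee_rot: [-3.141, 0.001, -1.511]
force: [-0.9, 0.2, 10.9]
width: 0.0437
gripper_force: 30.0
```

apply_moves(steps=[{"translation": [0, 0, -0.002], "rotation": [0, 0, 0]}, {"translation": [0, 0, -0.004], "rotation": [0, 0, 0]}, {"translation": [0, 0, -0.006], "rotation": [0, 0, 0]}, {"translation": [0, 0, -0.008], "rotation": [0, 0, 0]}, {"translation": [0, 0, -0.01], "rotation": [0, 0, 0]}, {"translation": [0, 0, -0.012], "rotation": [0, 0, 0]}, {"translation": [0, 0, -0.012], "rotation": [0, 0, 0]}, {"translation": [0, 0, -0.012], "rotation": [0, 0, 0]}, {"translation": [0, 0, -0.012], "rotation": [0, 0, 0]}, {"translation": [0, 0, -0.012], "rotation": [0, 0, 0]}])

```text
t: 10.3
eef_pos: [0.4277, 0.1825, 0.0445]
ee_rot: [-3.141, 0.001, -1.512]
force: [-0.3, 0.5, 7.0]
width: 0.0436
gripper_force: 30.0
```

apply_moves(steps=[{"translation": [0, 0, -0.004], "rotation": [0, 0, 0]}, {"translation": [0, 0, -0.008], "rotation": [0, 0, 0]}, {"translation": [0, 0, -0.012], "rotation": [0, 0, 0]}, {"translation": [0, 0, -0.016], "rotation": [0, 0, 0]}, {"translation": [0, 0, -0.02], "rotation": [0, 0, 0]}, {"translation": [0, 0, -0.024], "rotation": [0, 0, 0]}, {"translation": [0, 0, -0.028], "rotation": [0, 0, 0]}, {"translation": [0, 0, -0.032], "rotation": [0, 0, 0]}, {"translation": [0, 0, -0.036], "rotation": [0, 0, 0]}, {"translation": [0, 0, -0.036], "rotation": [0, 0, 0]}])

```text
t: 11.13
eef_pos: [0.4272, 0.182, 0.0345]
ee_rot: [3.141, -0.0, -1.512]
force: [3.3, -0.0, -5.0]
width: 0.0434
gripper_force: 30.0
```

apply_moves(steps=[{"translation": [0, 0, -0.001], "rotation": [0, 0, 0]}, {"translation": [0, 0, -0.002], "rotation": [0, 0, 0]}, {"translation": [0, 0, -0.003], "rotation": [0, 0, 0]}, {"translation": [0, 0, -0.004], "rotation": [0, 0, 0]}, {"translation": [0, 0, -0.005], "rotation": [0, 0, 0]}, {"translation": [0, 0, -0.006], "rotation": [0, 0, 0]}, {"translation": [0, 0, -0.007], "rotation": [0, 0, 0]}, {"translation": [0, 0, -0.008], "rotation": [0, 0, 0]}, {"translation": [0, 0, -0.008], "rotation": [0, 0, 0]}, {"translation": [0, 0, -0.008], "rotation": [0, 0, 0]}])

```text
t: 11.97
eef_pos: [0.4273, 0.1821, 0.033]
ee_rot: [3.141, -0.0, -1.512]
force: [2.1, 0.3, -4.0]
width: 0.0431
gripper_force: 30.0
```

apply_moves(steps=[{"translation": [0, 0, -0.001], "rotation": [0, 0, 0]}, {"translation": [0.001, 0, -0.002], "rotation": [0, 0, 0]}, {"translation": [0.001, 0, -0.003], "rotation": [0, 0, 0]}, {"translation": [0.001, 0, -0.004], "rotation": [0, 0, 0]}, {"translation": [0.001, 0, -0.005], "rotation": [0, 0, 0]}, {"translation": [0.001, 0, -0.006], "rotation": [0, 0, 0]}, {"translation": [0.001, 0, -0.007], "rotation": [0, 0, 0]}, {"translation": [0.001, 0, -0.008], "rotation": [0, 0, 0]}, {"translation": [0.001, 0, -0.008], "rotation": [0, 0, 0]}, {"translation": [0.001, 0, -0.008], "rotation": [0, 0, 0]}])

```text
t: 12.8
eef_pos: [0.4276, 0.1821, 0.0311]
ee_rot: [3.142, -0.0, -1.512]
force: [-0.0, -0.5, 0.6]
width: 0.043
gripper_force: 30.0
```

apply_moves(steps=[{"translation": [0, 0, -0.001], "rotation": [0, 0, 0]}, {"translation": [0, 0, -0.002], "rotation": [0, 0, 0]}, {"translation": [0, 0, -0.003], "rotation": [0, 0, 0]}, {"translation": [0, 0, -0.003], "rotation": [0, 0, 0]}, {"translation": [0, 0, -0.003], "rotation": [0, 0, 0]}, {"translation": [0, 0, -0.003], "rotation": [0, 0, 0]}, {"translation": [0, 0, -0.003], "rotation": [0, 0, 0]}, {"translation": [0, 0, -0.003], "rotation": [0, 0, 0]}, {"translation": [0, 0, -0.003], "rotation": [0, 0, 0]}, {"translation": [0, 0, -0.003], "rotation": [0, 0, 0]}])

```text
t: 13.63
eef_pos: [0.4277, 0.1821, 0.0311]
ee_rot: [-3.141, 0.0, -1.511]
force: [-3.5, -2.3, 10.6]
width: 0.0434
gripper_force: 30.0
```

apply_moves(steps=[{"translation": [0, 0, 0.003], "rotation": [0, 0, 0]}, {"translation": [0, 0, 0.003], "rotation": [0, 0, 0]}, {"translation": [0, 0, 0.003], "rotation": [0, 0, 0]}, {"translation": [0, 0, 0.003], "rotation": [0, 0, 0]}, {"translation": [0, 0, 0.003], "rotation": [0, 0, 0]}, {"translation": [0, 0, 0.003], "rotation": [0, 0, 0]}, {"translation": [0, 0, 0.003], "rotation": [0, 0, 0]}, {"translation": [0, 0, 0.003], "rotation": [0, 0, 0]}, {"translation": [0, 0, 0.003], "rotation": [0, 0, 0]}, {"translation": [0, 0, 0.003], "rotation": [0, 0, 0]}], jaw=-0.3)

```text
t: 14.47
eef_pos: [0.4276, 0.1822, 0.031]
ee_rot: [3.142, -0.0, -1.512]
force: [-0.4, 0.7, -0.8]
width: 0.0571
gripper_force: 0.0
```

apply_moves(steps=[{"translation": [0, 0, 0], "rotation": [0, 0, 0]}, {"translation": [0, 0, 0], "rotation": [0, 0, 0]}, {"translation": [0, 0, 0], "rotation": [0, 0, 0]}, {"translation": [0, 0, 0], "rotation": [0, 0, 0]}, {"translation": [0, 0, 0], "rotation": [0, 0, 0]}, {"translation": [0, 0, 0], "rotation": [0, 0, 0]}, {"translation": [0, 0, 0], "rotation": [0, 0, 0]}, {"translation": [0, 0, 0], "rotation": [0, 0, 0]}, {"translation": [0, 0, 0], "rotation": [0, 0, 0]}, {"translation": [0, 0, 0], "rotation": [0, 0, 0]}], jaw=1, newtons=15)

```text
t: 15.3
eef_pos: [0.4277, 0.1822, 0.0311]
ee_rot: [-3.142, 0.0, -1.512]
force: [-0.2, -0.8, 0.2]
width: 0.0437
gripper_force: 15.0
```

```bash
python3 - <<'E'
from h import *
s=grab_frame("side"); o=cv2.resize(s[150:290,220:332],(480,600),interpolation=cv2.INTER_CUBIC); cv2.imwrite("pics/snap.png",o)
st=get_state(); print(st['eef_pos'],st['ee_rot'],st['force'],st['width'],st['gripper_force'])
E
```

```text
[0.4276414  0.1821763  0.03105249] [ 3.14156873e+00  4.56418144e-06 -1.51178828e+00] [-0.53234798  0.86277781 -0.08028357] 0.043108064555176004 14.999995976686478
```

View pics/snap.png

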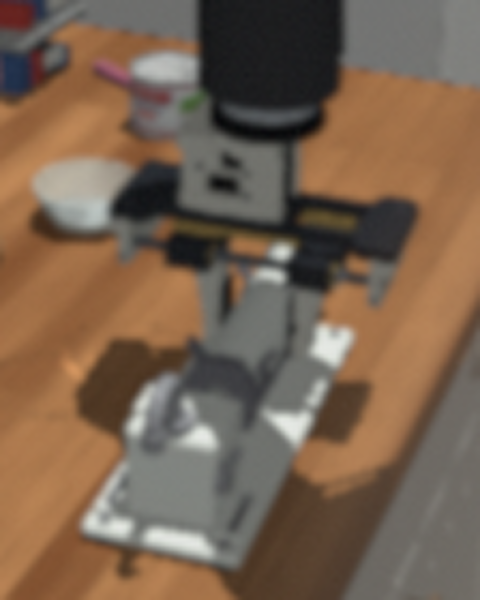

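The tube sits level in both clips, with the collar at about (269,235) in the side picture, still short of the head. Now I slide it towards the head.

apply_moves(steps=[{"translation": [-0.0003, 0.005, 0], "rotation": [0, 0, 0]}, {"translation": [-0.0006, 0.01, 0], "rotation": [0, 0, 0]}, {"translation": [-0.0009, 0.015, 0], "rotation": [0, 0, 0]}, {"translation": [-0.0012, 0.02, 0], "rotation": [0, 0, 0]}, {"translation": [-0.0015, 0.025, 0], "rotation": [0, 0, 0]}, {"translation": [-0.0018, 0.03, 0], "rotation": [0, 0, 0]}, {"translation": [-0.0021, 0.035, 0], "rotation": [0, 0, 0]}, {"translation": [-0.0024, 0.04, 0], "rotation": [0, 0, 0]}, {"translation": [-0.0027, 0.045, 0], "rotation": [0, 0, 0]}, {"translation": [-0.003, 0.05, 0], "rotation": [0, 0, 0]}])

```text
t: 16.18
eef_pos: [0.4269, 0.1948, 0.0311]
ee_rot: [3.142, -0.0, -1.512]
force: [1.8, -5.2, 2.2]
width: 0.0438
gripper_force: 15.0
```

apply_moves(steps=[{"translation": [-0.0001, 0.002, 0], "rotation": [0, 0, 0]}, {"translation": [-0.0002, 0.004, 0], "rotation": [0, 0, 0]}, {"translation": [-0.0004, 0.006, 0], "rotation": [0, 0, 0]}, {"translation": [-0.0005, 0.008, 0], "rotation": [0, 0, 0]}, {"translation": [-0.0006, 0.01, 0], "rotation": [0, 0, 0]}, {"translation": [-0.0007, 0.012, 0], "rotation": [0, 0, 0]}, {"translation": [-0.0008, 0.014, 0], "rotation": [0, 0, 0]}, {"translation": [-0.0009, 0.016, 0], "rotation": [0, 0, 0]}, {"translation": [-0.0009, 0.016, 0], "rotation": [0, 0, 0]}, {"translation": [-0.0009, 0.016, 0], "rotation": [0, 0, 0]}])

```text
t: 17.02
eef_pos: [0.4266, 0.1987, 0.0311]
ee_rot: [3.142, 0.0, -1.512]
force: [0.8, -3.9, 2.8]
width: 0.0436
gripper_force: 15.0
```

apply_moves(steps=[{"translation": [-0.0001, 0.002, 0], "rotation": [0, 0, 0]}, {"translation": [-0.0002, 0.003, 0], "rotation": [0, 0, 0]}, {"translation": [-0.0003, 0.005, 0], "rotation": [0, 0, 0]}, {"translation": [-0.0004, 0.006, 0], "rotation": [0, 0, 0]}, {"translation": [-0.0005, 0.008, 0], "rotation": [0, 0, 0]}, {"translation": [-0.0006, 0.009, 0], "rotation": [0, 0, 0]}, {"translation": [-0.0006, 0.01, 0], "rotation": [0, 0, 0]}, {"translation": [-0.0007, 0.011, 0], "rotation": [0, 0, 0]}, {"translation": [-0.0007, 0.012, 0], "rotation": [0, 0, 0]}, {"translation": [-0.0007, 0.012, 0], "rotation": [0, 0, 0]}], newtons=10)

```text
t: 17.85
eef_pos: [0.4265, 0.2017, 0.0311]
ee_rot: [3.142, 0.0, -1.512]
force: [1.3, -4.8, 3.4]
width: 0.0436
gripper_force: 10.0
```

apply_moves(steps=[{"translation": [-0.0001, 0.002, 0], "rotation": [0, 0, 0]}, {"translation": [-0.0002, 0.003, 0], "rotation": [0, 0, 0]}, {"translation": [-0.0003, 0.005, 0], "rotation": [0, 0, 0]}, {"translation": [-0.0004, 0.006, 0], "rotation": [0, 0, 0]}, {"translation": [-0.0005, 0.008, 0], "rotation": [0, 0, 0]}, {"translation": [-0.0006, 0.009, 0], "rotation": [0, 0, 0]}, {"translation": [-0.0006, 0.01, 0], "rotation": [0, 0, 0]}, {"translation": [-0.0007, 0.011, 0], "rotation": [0, 0, 0]}, {"translation": [-0.0007, 0.012, 0], "rotation": [0, 0, 0]}, {"translation": [-0.0007, 0.012, 0], "rotation": [0, 0, 0]}])

```text
t: 18.68
eef_pos: [0.4263, 0.2047, 0.031]
ee_rot: [3.141, -0.0, -1.512]
force: [0.3, -4.6, 3.3]
width: 0.0439
gripper_force: 10.0
```

apply_moves(steps=[{"translation": [-0.0001, 0.002, 0], "rotation": [0, 0, 0]}, {"translation": [-0.0002, 0.003, 0], "rotation": [0, 0, 0]}, {"translation": [-0.0003, 0.005, 0], "rotation": [0, 0, 0]}, {"translation": [-0.0004, 0.006, 0], "rotation": [0, 0, 0]}, {"translation": [-0.0005, 0.008, 0], "rotation": [0, 0, 0]}, {"translation": [-0.0006, 0.009, 0], "rotation": [0, 0, 0]}, {"translation": [-0.0006, 0.01, 0], "rotation": [0, 0, 0]}, {"translation": [-0.0007, 0.011, 0], "rotation": [0, 0, 0]}, {"translation": [-0.0007, 0.012, 0], "rotation": [0, 0, 0]}, {"translation": [-0.0007, 0.012, 0], "rotation": [0, 0, 0]}])

```text
t: 19.52
eef_pos: [0.4261, 0.2077, 0.0311]
ee_rot: [3.142, 0.0, -1.512]
force: [-1.0, -4.6, 3.8]
width: 0.0437
gripper_force: 10.0
```

apply_moves(steps=[{"translation": [-0.0001, 0.002, 0], "rotation": [0, 0, 0]}, {"translation": [-0.0002, 0.003, 0], "rotation": [0, 0, 0]}, {"translation": [-0.0003, 0.005, 0], "rotation": [0, 0, 0]}, {"translation": [-0.0004, 0.006, 0], "rotation": [0, 0, 0]}, {"translation": [-0.0005, 0.008, 0], "rotation": [0, 0, 0]}, {"translation": [-0.0006, 0.009, 0], "rotation": [0, 0, 0]}, {"translation": [-0.0006, 0.01, 0], "rotation": [0, 0, 0]}, {"translation": [-0.0007, 0.011, 0], "rotation": [0, 0, 0]}, {"translation": [-0.0007, 0.012, 0], "rotation": [0, 0, 0]}, {"translation": [-0.0007, 0.012, 0], "rotation": [0, 0, 0]}])

```text
t: 20.35
eef_pos: [0.4259, 0.2107, 0.031]
ee_rot: [3.141, -0.0, -1.512]
force: [-0.7, -4.1, 2.6]
width: 0.0435
gripper_force: 10.0
```

apply_moves(steps=[{"translation": [-0.0001, 0.002, 0], "rotation": [0, 0, 0]}, {"translation": [-0.0002, 0.003, 0], "rotation": [0, 0, 0]}, {"translation": [-0.0003, 0.005, 0], "rotation": [0, 0, 0]}, {"translation": [-0.0004, 0.006, 0], "rotation": [0, 0, 0]}, {"translation": [-0.0005, 0.008, 0], "rotation": [0, 0, 0]}, {"translation": [-0.0006, 0.009, 0], "rotation": [0, 0, 0]}, {"translation": [-0.0006, 0.01, 0], "rotation": [0, 0, 0]}, {"translation": [-0.0007, 0.011, 0], "rotation": [0, 0, 0]}, {"translation": [-0.0007, 0.012, 0], "rotation": [0, 0, 0]}, {"translation": [-0.0007, 0.012, 0], "rotation": [0, 0, 0]}])

```text
t: 21.18
eef_pos: [0.4258, 0.2137, 0.031]
ee_rot: [3.142, -0.0, -1.512]
force: [-1.0, -3.8, 2.9]
width: 0.0433
gripper_force: 10.0
```

apply_moves(steps=[{"translation": [-0.0001, 0.002, 0], "rotation": [0, 0, 0]}, {"translation": [-0.0002, 0.003, 0], "rotation": [0, 0, 0]}, {"translation": [-0.0003, 0.005, 0], "rotation": [0, 0, 0]}, {"translation": [-0.0004, 0.006, 0], "rotation": [0, 0, 0]}, {"translation": [-0.0005, 0.008, 0], "rotation": [0, 0, 0]}, {"translation": [-0.0006, 0.009, 0], "rotation": [0, 0, 0]}, {"translation": [-0.0006, 0.01, 0], "rotation": [0, 0, 0]}, {"translation": [-0.0007, 0.011, 0], "rotation": [0, 0, 0]}, {"translation": [-0.0007, 0.012, 0], "rotation": [0, 0, 0]}, {"translation": [-0.0007, 0.012, 0], "rotation": [0, 0, 0]}])

```text
t: 22.02
eef_pos: [0.4256, 0.2167, 0.0311]
ee_rot: [3.142, 0.0, -1.512]
force: [-1.1, -3.4, 2.9]
width: 0.0438
gripper_force: 10.0
```

apply_moves(steps=[{"translation": [-0.0001, 0.002, 0], "rotation": [0, 0, 0]}, {"translation": [-0.0002, 0.003, 0], "rotation": [0, 0, 0]}, {"translation": [-0.0003, 0.005, 0], "rotation": [0, 0, 0]}, {"translation": [-0.0004, 0.006, 0], "rotation": [0, 0, 0]}, {"translation": [-0.0005, 0.008, 0], "rotation": [0, 0, 0]}, {"translation": [-0.0006, 0.009, 0], "rotation": [0, 0, 0]}, {"translation": [-0.0006, 0.01, 0], "rotation": [0, 0, 0]}, {"translation": [-0.0007, 0.011, 0], "rotation": [0, 0, 0]}, {"translation": [-0.0007, 0.012, 0], "rotation": [0, 0, 0]}, {"translation": [-0.0007, 0.012, 0], "rotation": [0, 0, 0]}])

```text
t: 22.85
eef_pos: [0.4254, 0.2197, 0.031]
ee_rot: [3.142, -0.0, -1.512]
force: [-1.5, -4.6, 2.4]
width: 0.0438
gripper_force: 10.0
```

```bash
python3 - <<'E'
from h import *
s=grab_frame("side"); o=cv2.resize(s[210:285,235:310],(600,600),interpolation=cv2.INTER_CUBIC); cv2.imwrite("pics/sl.png",o)
st=get_state(); print(st['eef_pos'],st['force'])
p=st['eef_pos']; d=np.array([-.0589,.9983])
for off in(.080,.092): print((proj("side",[*(p[:2]+d*off),p[2]+.0148+.024])-[235,210])*8)
E
```

```text
[0.42539371 0.21963264 0.0310331 ] [-1.68933115 -4.38072539  3.36095823]
[[258.82493626 232.49134789]]
[[247.18907496 251.04180277]]
```

View pics/sl.png

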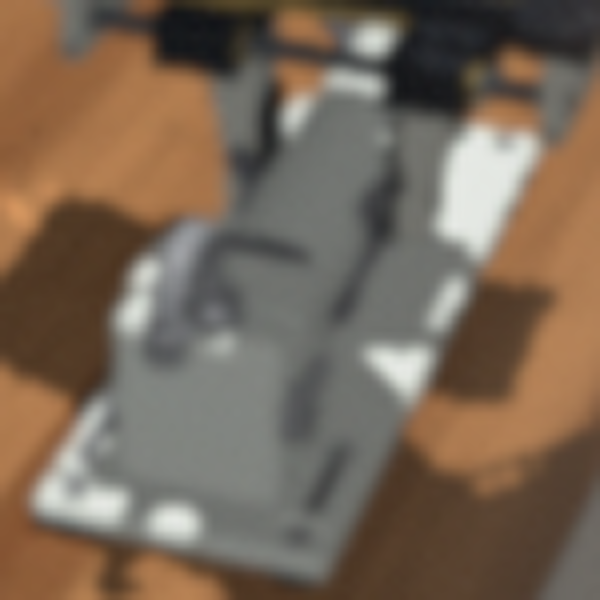

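The collar's top is at about (267,240) in the side picture, as predicted from the TCP, so the tube isn't slipping in the grip. The head face is hidden behind the head itself, so I keep feeling for it.

apply_moves(steps=[{"translation": [-0.0001, 0.002, 0], "rotation": [0, 0, 0]}, {"translation": [-0.0002, 0.003, 0], "rotation": [0, 0, 0]}, {"translation": [-0.0003, 0.005, 0], "rotation": [0, 0, 0]}, {"translation": [-0.0004, 0.006, 0], "rotation": [0, 0, 0]}, {"translation": [-0.0005, 0.007, 0], "rotation": [0, 0, 0]}, {"translation": [-0.0005, 0.008, 0], "rotation": [0, 0, 0]}, {"translation": [-0.0005, 0.008, 0], "rotation": [0, 0, 0]}, {"translation": [-0.0005, 0.008, 0], "rotation": [0, 0, 0]}, {"translation": [-0.0005, 0.008, 0], "rotation": [0, 0, 0]}, {"translation": [-0.0005, 0.008, 0], "rotation": [0, 0, 0]}])

```text
t: 23.73
eef_pos: [0.4253, 0.2217, 0.031]
ee_rot: [3.142, -0.0, -1.512]
force: [-1.4, -4.9, 3.5]
width: 0.0434
gripper_force: 10.0
```

```bash
python3 - <<'E'
from h import *
d=np.array([-.0589,.9983]);o=np.array([.4252,.196])
for u,z in((169.2,.075),(172.3,.03),(172.3,.012)): print(u,z,(onz("top",[[u,217]],z)[0,:2]-o)@d)
E
```

```text
169.2 0.075 0.12024873264572897
172.3 0.03 0.11858028804283346
172.3 0.012 0.12160781768051548
```

The first top picture puts the head face at about 120 mm, and the collar is now at about 117.5 mm, so I take smaller steps.

apply_moves(steps=[{"translation": [0, 0.001, 0], "rotation": [0, 0, 0]}, {"translation": [-0.0001, 0.002, 0], "rotation": [0, 0, 0]}, {"translation": [-0.0002, 0.003, 0], "rotation": [0, 0, 0]}, {"translation": [-0.0003, 0.004, 0], "rotation": [0, 0, 0]}, {"translation": [-0.0003, 0.005, 0], "rotation": [0, 0, 0]}, {"translation": [-0.0003, 0.005, 0], "rotation": [0, 0, 0]}, {"translation": [-0.0003, 0.005, 0], "rotation": [0, 0, 0]}, {"translation": [-0.0003, 0.005, 0], "rotation": [0, 0, 0]}, {"translation": [-0.0003, 0.005, 0], "rotation": [0, 0, 0]}, {"translation": [-0.0003, 0.005, 0], "rotation": [0, 0, 0]}])

```text
t: 24.57
eef_pos: [0.4252, 0.2229, 0.031]
ee_rot: [3.141, -0.0, -1.512]
force: [-1.5, -4.8, 3.3]
width: 0.0437
gripper_force: 10.0
```

apply_moves(steps=[{"translation": [0, 0.001, 0], "rotation": [0, 0, 0]}, {"translation": [-0.0001, 0.002, 0], "rotation": [0, 0, 0]}, {"translation": [-0.0002, 0.003, 0], "rotation": [0, 0, 0]}, {"translation": [-0.0003, 0.004, 0], "rotation": [0, 0, 0]}, {"translation": [-0.0003, 0.005, 0], "rotation": [0, 0, 0]}, {"translation": [-0.0003, 0.005, 0], "rotation": [0, 0, 0]}, {"translation": [-0.0003, 0.005, 0], "rotation": [0, 0, 0]}, {"translation": [-0.0003, 0.005, 0], "rotation": [0, 0, 0]}, {"translation": [-0.0003, 0.005, 0], "rotation": [0, 0, 0]}, {"translation": [-0.0003, 0.005, 0], "rotation": [0, 0, 0]}])

```text
t: 25.4
eef_pos: [0.4251, 0.2241, 0.0311]
ee_rot: [3.142, -0.0, -1.512]
force: [-1.0, -4.3, 3.1]
width: 0.0435
gripper_force: 10.0
```

apply_moves(steps=[{"translation": [0, 0.001, 0], "rotation": [0, 0, 0]}, {"translation": [-0.0001, 0.002, 0], "rotation": [0, 0, 0]}, {"translation": [-0.0002, 0.003, 0], "rotation": [0, 0, 0]}, {"translation": [-0.0003, 0.004, 0], "rotation": [0, 0, 0]}, {"translation": [-0.0003, 0.005, 0], "rotation": [0, 0, 0]}, {"translation": [-0.0003, 0.005, 0], "rotation": [0, 0, 0]}, {"translation": [-0.0003, 0.005, 0], "rotation": [0, 0, 0]}, {"translation": [-0.0003, 0.005, 0], "rotation": [0, 0, 0]}, {"translation": [-0.0003, 0.005, 0], "rotation": [0, 0, 0]}, {"translation": [-0.0003, 0.005, 0], "rotation": [0, 0, 0]}])

```text
t: 26.23
eef_pos: [0.4251, 0.2252, 0.0311]
ee_rot: [3.141, -0.0, -1.512]
force: [-0.7, -5.6, 2.2]
width: 0.0436
gripper_force: 10.0
```

apply_moves(steps=[{"translation": [0, 0.001, 0], "rotation": [0, 0, 0]}, {"translation": [-0.0001, 0.002, 0], "rotation": [0, 0, 0]}, {"translation": [-0.0002, 0.003, 0], "rotation": [0, 0, 0]}, {"translation": [-0.0003, 0.004, 0], "rotation": [0, 0, 0]}, {"translation": [-0.0003, 0.005, 0], "rotation": [0, 0, 0]}, {"translation": [-0.0003, 0.005, 0], "rotation": [0, 0, 0]}, {"translation": [-0.0003, 0.005, 0], "rotation": [0, 0, 0]}, {"translation": [-0.0003, 0.005, 0], "rotation": [0, 0, 0]}, {"translation": [-0.0003, 0.005, 0], "rotation": [0, 0, 0]}, {"translation": [-0.0003, 0.005, 0], "rotation": [0, 0, 0]}])

```text
t: 27.07
eef_pos: [0.425, 0.2253, 0.031]
ee_rot: [3.141, -0.002, -1.512]
force: [3.5, -11.9, 4.1]
width: 0.0437
gripper_force: 10.0
```

Contact: the TCP stopped at y = 0.2253 and the force rose to about 12 N, roughly 7 N of it on the head. That matches the estimated face position, so the collar should be flush. I relax slightly and let go.

apply_moves(steps=[{"translation": [0, -0.002, 0], "rotation": [0, 0, 0]}, {"translation": [0, -0.004, 0], "rotation": [0, 0, 0]}, {"translation": [0, -0.004, 0], "rotation": [0, 0, 0]}, {"translation": [0, -0.004, 0], "rotation": [0, 0, 0]}, {"translation": [0, -0.004, 0], "rotation": [0, 0, 0]}, {"translation": [0, -0.004, 0], "rotation": [0, 0, 0]}, {"translation": [0, -0.004, 0], "rotation": [0, 0, 0]}, {"translation": [0, -0.004, 0], "rotation": [0, 0, 0]}, {"translation": [0, -0.004, 0], "rotation": [0, 0, 0]}, {"translation": [0, -0.004, 0], "rotation": [0, 0, 0]}])

```text
t: 27.9
eef_pos: [0.425, 0.2253, 0.031]
ee_rot: [3.141, -0.001, -1.512]
force: [0.8, -7.3, 3.1]
width: 0.0435
gripper_force: 10.0
```

apply_moves(steps=[{"translation": [0, 0, 0], "rotation": [0, 0, 0]}, {"translation": [0, 0, 0], "rotation": [0, 0, 0]}, {"translation": [0, 0, 0], "rotation": [0, 0, 0]}, {"translation": [0, 0, 0], "rotation": [0, 0, 0]}, {"translation": [0, 0, 0], "rotation": [0, 0, 0]}, {"translation": [0, 0, 0], "rotation": [0, 0, 0]}, {"translation": [0, 0, 0], "rotation": [0, 0, 0]}, {"translation": [0, 0, 0], "rotation": [0, 0, 0]}, {"translation": [0, 0, 0], "rotation": [0, 0, 0]}, {"translation": [0, 0, 0], "rotation": [0, 0, 0]}], jaw=-0.3)

```text
t: 28.73
eef_pos: [0.425, 0.2257, 0.0311]
ee_rot: [-3.142, 0.0, -1.512]
force: [0.0, 0.5, -0.1]
width: 0.0569
gripper_force: 0.0
```

apply_moves(steps=[{"translation": [0, 0, 0.02], "rotation": [0, 0, 0]}, {"translation": [0, 0, 0.06], "rotation": [0, 0, 0]}, {"translation": [0, 0, 0.12], "rotation": [0, 0, 0]}, {"translation": [0, 0, 0.2], "rotation": [0, 0, 0]}, {"translation": [0, 0, 0.3], "rotation": [0, 0, 0]}, {"translation": [0, 0, 0.4], "rotation": [0, 0, 0]}, {"translation": [0, -0.1, 0.5], "rotation": [0, 0, 0]}, {"translation": [0, -0.2, 0.6], "rotation": [0, 0, 0]}, {"translation": [0, -0.35, 0.65], "rotation": [0, 0, 0]}, {"translation": [0, -0.5, 0.7], "rotation": [0, 0, 0]}])

```text
t: 29.57
eef_pos: [0.425, 0.1, 0.2079]
ee_rot: [-3.14, 0.001, -1.51]
force: [1.0, -0.5, 0.3]
width: 0.0567
gripper_force: 0.0
```

apply_moves(steps=[{"translation": [0, -0.12, 0], "rotation": [0, 0, 0]}, {"translation": [0, -0.24, 0], "rotation": [0, 0, 0]}, {"translation": [0, -0.36, 0], "rotation": [0, 0, 0]}, {"translation": [0, -0.48, 0], "rotation": [0, 0, 0]}, {"translation": [0, -0.6, 0], "rotation": [0, 0, 0]}, {"translation": [0, -0.72, 0], "rotation": [0, 0, 0]}, {"translation": [0, -0.84, 0], "rotation": [0, 0, 0]}, {"translation": [0, -0.95, 0], "rotation": [0, 0, 0]}, {"translation": [0, -0.95, 0], "rotation": [0, 0, 0]}, {"translation": [0, -0.95, 0], "rotation": [0, 0, 0]}])

```text
t: 30.4
eef_pos: [0.4246, -0.138, 0.2062]
ee_rot: [3.141, 0.0, -1.515]
force: [0.5, 0.1, 0.3]
width: 0.0568
gripper_force: 0.0
```

```bash
python3 - <<'E'
from h import *
s=grab_frame("side"); t=grab_frame("top"); o=np.zeros((600,780,3),np.uint8)
o[:338]=cv2.resize(t[192:244,130:250],(780,338),interpolation=cv2.INTER_CUBIC)
o[340:,:400]=cv2.resize(s[200:278,235:355],(400,260),interpolation=cv2.INTER_CUBIC); cv2.imwrite("pics/end.png",o)
E
```

```text
(no output)
```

View pics/end.png

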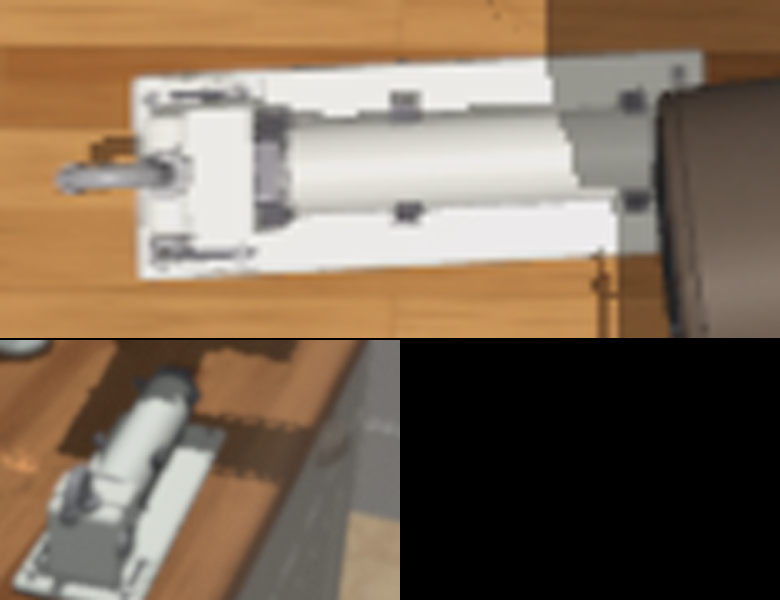

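The collar meets the head with no visible gap (top picture, about column 170), and the tube lies in both clips on their axis.

```bash
python3 -c "
from station import *
print(job_done())"
```

```text
the job is handed in; nothing more can be done
None
```

The cartridge is snapped into both clips and slid until its collar showed no gap to the head, then released, with the arm moved clear; the job is handed in, but no verdict was shown and I could not read the valve opening directly.

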